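Index the bitumen sample and bring up the reader

ROBOT

A 6-joint arm with a two-finger parallel gripper is mounted at the origin on the work surface. World frame = base frame: x ahead of the robot, y to its left, z up, the work surface at z = 0. Lengths are in mm, angles in rad, forces in N, time in s.
With the tool pointing down it reaches from about 400 to 925 mm from the base axis. Payload 12.5 kg.
Tool frame: the origin (TCP) lies midway between the tips of the shut fingers; the grasp point (between the pads) lies 19 mm behind it; z points along the fingers, y is the direction in which the jaws open and shut (so a half turn about z gives the same grasp; the last joint's range is limited). The gripper opens to 95 mm and grips with 3 to 60 N. Pads are 20 mm wide; open, the fingers measure 119 mm over their backs; the gripper's body (75 mm by 180 mm) begins 59 mm behind the grasp point.
Start: joints at [-1.299, 0.491, 1.559, -0, 1.092, -0.106], TCP at [230.572, -580.933, 214.661] pointing down, gripper open.
Joint ranges: [-3.1, 3.1], [-0.84, 2.19], [0.05, 2.79], [-1.13, 4.28], [0.06, 2.93], [-2.69, 2.69]. Speed limits (rad/s): [2.22, 2.22, 2.79, 3.14, 3.14, 3.14].

INTERFACE

Orientations are given as [roll, pitch, yaw] about the fixed x, y, z axes, in that order (R = Rz(yaw) Ry(pitch) Rx(roll)).
In Python, from cell import env, eyes, job_done, boxes_of, regions_of gives the robot as it stands.
- The arm moves only by the tool send_rows, never from a script. Its argument "plan" is text: rows parted by semicolons, each of 5 numbers parted by spaces: the shift along the tool's x, y, z in mm, then the turn about the tool's z in rad, then the finger opening in mm, from 0 to 95.1. In form: x y z roll gripper; .... A call has 1 to 8 rows; each row shifts and turns the pose as measured when the row begins, along the tool's axes as they then stand; what a row does not reach is not made up. A row lasts 1/10 s, in which the tool goes at most 50 mm and 8.59 degrees, less where a joint would pass 70% of its speed; a pose out of reach is approached as far as the arm can. A call with a gripper value outside its range is refused whole. The fingers move at their own pace and stop on an object; the grip force is fixed at half the most. Time passes only in rows, so rows that do not move let the fingers close. It gives the time, the measured TCP pose, the force and the opening at its end, in the units of the state.
- env.state(): the state, without advancing time (a new reading comes with each control period).
- eyes.read_camera(name): name is "scene" or "top"; returns a dict with "image" (420x560x3 uint8, red, green, blue), "vertical_fov" (degrees; the focal length in pixels is half the picture's height over the tangent of half this angle, whatever the lens; pixels are square), "cx", "cy" (the principal point, pixels), "extrinsics" (4x4, takes a point from camera to world coordinates). Camera axes: x right, y up, looking along -z (the intrinsics and any distortion apply to the point x, -y, -z); pixel columns grow to the right and rows downward; lengths in mm; the calibration is good to about 2 mm. A picture is of the moment at which its call begins. There is no depth.
- job_done(): hands the job in, once; it reports no verdict.
Trained networks look in a picture, given as the dict that the camera call returned (one of the last four; its "shot" number tells which), for a name from the list of things; names that differ only in an ending like _2 or _b are one class to them, and where a whole thing is asked for, a point or a joint stands for the part that bears it (a point fixed in the world has none). Each returns a list of dicts, best first, with "confidence" (0 to 1); they miss things now and then, are a little off and sometimes report something else, mostly with a low value. They report only what shows in the picture. A call takes as long as a camera call.
- boxes_of(target, picture): "bbox" ([left, top, width, height] in pixels, round what is visible of it).
- regions_of(target, picture): "pixels" (420x560 bool, what is visible of it) and "bbox" ([left, top, width, height] in pixels, round what is visible of it).
The state is a dict: "t": time; "joints": joint angles; "qvel": joint speeds; "tau": joint torques, N m; "eef_pos": TCP position; "tcp_rot": TCP orientation; "ft_force": force on the tool from outside, world axes, zero at the start; "moment": the same for the moment, N m; "opening": opening from 0.0 (shut) to 1.0 (fully open).
Only numpy, scipy, OpenCV 4.12 (cv2) and the standard library are available. Lean on these libraries where they do the work, as an engineer would, in place of code of your own. Each camera call takes 0.05 s, during which the arm holds its last target.

TASK

First turn the sample turntable on the white instrument until its pointed nose points straight at the tall steel post. Then slide the reader carriage along its rail towards the turntable, fully home against the end stop, leaving the nose pointing at the post. Do not shift or knock over the loose things around the instrument.

Things in the scene. Friction and masses are not known exactly. Their poses are not given: they have to be found in the camera images.
- base: White instrument base plate on four feet, fixed to the bench: 240 mm (its x) by 440 mm (its y), top face 30 mm above the bench. Origin: centre of its underside, at bench height. The turntable is at its +y end, the carriage rail at its -y end.
- turntable: Round dark steel turntable, diameter 120 mm, top 14 mm above the base. Origin on its vertical turning axis at the base's top face (base x 0, y 90 mm, 30 mm above the bench), z up. A flat pointed nose (right-angled tip) sticks out along its +x. Turns both ways with light friction (0.05 N m), up to 2.2 rad either way from nose along base +x; stays where left, cannot lift off.
- cup (a point): Rim centre of the upright round brass sample cup clamped in the turntable's centre: outer diameter 50 mm, filled solid to the rim, standing 58 mm above the turntable; the rim is 102 mm above the bench. Gripping the cup across its diameter and twisting turns the turntable.
- nose (a point): Tip of the turntable's nose, 90 mm from the turning axis, at the nose's top face.
- post: Tall round dark steel post fixed on the base beside the turntable: diameter 20 mm, 52 mm tall (top 82 mm above the bench). Origin: centre of its foot, on the base top. About 100 to 118 mm from the turning axis, on one side or the other (towards base +y or towards base -y) with x of 46 to 64 mm in the base frame. The mark for the nose.
- level: Round bubble level fixed on the base in the other such place: diameter 32 mm, only 12 mm tall, green glass top. Not the mark. Origin: centre of its foot.
- carriage (a joint): Position of the reader carriage along its rail, in m: 0 is farthest from the turntable, grows as it slides along the base's +y towards the turntable, 0.12 is home against the end stop. About 2 N of friction, stays where left.
- fin (a point): Top centre of the carriage's upright aluminium grip fin: 44 mm along the base's x, 14 mm thick along the base's y, standing 45 mm clear above the carriage's top; the point is 127 mm above the bench. The carriage is a grey box 70 by 70 mm, its top 80 mm above the bench, with a black lens barrel (diameter 28 mm) looking along the base's +y to the turntable.
- beaker: Loose glass beaker, diameter 72 mm, 90 mm tall, beyond the base. Leave alone. Origin: centre of underside.
- tin: Loose brass sample cup, diameter 55 mm, 35 mm tall, beyond the base. Leave alone. Origin: centre of underside.
- bottle: Loose white plastic bottle, diameter 66 mm, 170 mm tall, near the base's +y end. Leave alone. Origin: centre of underside.
- spatula: Loose spatula, 200 mm long, lying near the base's -y end. Leave alone.
- pen: Loose white pen, 140 mm long, lying beyond the base. Leave alone.

How it is judged (in metres and radians):
On the way, in this order (a step that is already met when the one before it is completed fails the run):
1. the nose points at the post, the carriage still back from its stop (y of post in the frame of turntable between -0.01 and 0.01 m and x of post in the frame of turntable above 0.05 m and value of joint carriage below 0.1 m), for 0.2 s.
2. the carriage is home against the stop, the nose still pointing at the post (y of post in the frame of turntable between -0.01 and 0.01 m and x of post in the frame of turntable above 0.05 m and value of joint carriage above 0.116 m), for 0.2 s.
At the end, for the whole second after the job is handed in: The line along the nose passes within 10 mm of the post's centre (that is, it meets the 20 mm post, on the nose's side), the carriage is within 4 mm of its stop, and both are at rest (all of step 2 and angular speed of turntable below 0.05 rad/s and velocity of joint carriage between -0.01 and 0.01 m/s); the robot touches nothing.
It fails at once if a loose thing around the instrument (beaker, brass cup, bottle, spatula, pen) is shifted by more than 30 mm (distance of any of beaker, tin, bottle, spatula, pen from where it was at the start of the episode above 0.03 m).
It also fails if it takes over 51 s, if anything falls off the work surface, if the arm or the gripper's body presses on something with over 40 N, if the wrist force passes 120 N, or if a joint passes its speed limit or range.

## Working session

There is one attempt and no reset: what is moved stays moved. The work goes in short steps, Python scripts to look and compute and a tool call to move; the robot and the scene stay as the last step left them, time stands still between calls to the robot, and variables do not carry over. Pictures are saved under pics/ and viewed, and the job is handed in when it is done.

Besides the shell and the picture viewer there is one more tool, called after "Call:" as name(argument=value, ...), one argument or row to a line, values as JSON. send_rows: Moves the arm, as the interface text tells. Its arguments: {"type":"object","properties":{"plan":{"type":"string"}},"required":["plan"]}

```bash
mkdir -p pics; ls; python3 - <<'E'
from cell import env, eyes, boxes_of
import cv2,numpy as np
s=env.state();print({k:np.round(v,3) for k,v in s.items()})
for n in("scene","top"):
    p=eyes.read_camera(n);cv2.imwrite(f"pics/{n}1.png",p["image"][:,:,::-1])
    print(n,{k:v for k,v in p.items() if k!="image"})
    for t in("base","turntable","cup","nose","post","level","carriage","fin","beaker","tin","bottle","spatula","pen"):
        print(t,[(np.round(b["bbox"],1).tolist(),round(b["confidence"],2)) for b in boxes_of(t,p)[:2]])
E
```

```text
pics
{'t': np.float64(0.0), 'joints': array([-1.299,  0.492,  1.559, -0.   ,  1.092, -0.106]), 'qvel': array([ 0.   , -0.   ,  0.   , -0.001,  0.   , -0.001]), 'tau': array([ 1.0000e-03, -6.1265e+01, -2.5819e+01,  6.9000e-02,  4.8000e-02,
       -0.0000e+00]), 'eef_pos': array([ 230.488, -580.677,  214.063]), 'tcp_rot': array([-3.14 , -0.   ,  0.378]), 'ft_force': array([ 0.402,  0.578, -0.251]), 'moment': array([0.043, 0.012, 0.034]), 'opening': np.float64(1.0)}
scene {'vertical_fov': 50.19554289584568, 'cx': 277.264724340212, 'cy': 212.51371948974656, 'extrinsics': array([[-6.56512368e-01, -4.71645567e-01,  5.88678155e-01,
         1.22899099e+03],
       [ 7.54279285e-01, -4.18095173e-01,  5.06220491e-01,
         5.20072661e+02],
       [ 7.36684447e-03,  7.76367751e-01,  6.30237133e-01,
         7.25959158e+02],
       [ 0.00000000e+00,  0.00000000e+00,  0.00000000e+00,
         1.00000000e+00]]), 'shot': 1}
base [([186.8, 161.8, 202.4, 120.7], 0.96)]
turntable [([274.4, 217.6, 13.8, 16.3], 0.69), ([300.4, 198.6, 44.4, 50.6], 0.62)]
cup [([296.5, 196.2, 52.7, 47.9], 0.55)]
nose 
[... 922 characters left out ...]
000000e+00,  0.00000000e+00,
         1.00000000e+00]]), 'shot': 2}
base [([203.1, 186.8, 170.7, 123.0], 0.93)]
turntable [([233.9, 226.1, 42.6, 51.8], 0.81)]
cup [([232.4, 224.4, 46.7, 52.7], 0.61)]
nose [([235.7, 227.0, 43.2, 49.0], 0.7)]
post []
level [([174.2, 248.5, 25.0, 24.9], 0.57), ([320.8, 210.0, 43.2, 30.2], 0.25)]
carriage [([320.2, 207.5, 42.2, 32.3], 0.91)]
fin [([319.6, 210.9, 42.1, 29.6], 0.95), ([207.7, 176.2, 25.5, 31.1], 0.35)]
beaker [([207.9, 177.2, 24.6, 28.9], 0.98)]
tin [([301.0, 159.2, 17.1, 22.3], 0.85)]
bottle [([170.2, 251.1, 33.5, 24.0], 0.87)]
spatula [([365.5, 183.2, 37.9, 63.6], 0.97), ([233.0, 224.7, 45.9, 52.2], 0.41)]
pen [([238.6, 194.3, 42.5, 9.8], 0.64)]
```

```bash
python3 - <<'E'
import cv2
a=cv2.imread("pics/top1.png")[150:330,150:420];cv2.imwrite("pics/top1z.png",cv2.resize(a,(800,533),interpolation=cv2.INTER_CUBIC))
a=cv2.imread("pics/scene1.png")[130:320,140:410];cv2.imwrite("pics/scene1z.png",cv2.resize(a,(800,563),interpolation=cv2.INTER_CUBIC))
E
```

```text
(no output)
```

View pics/top1z.png

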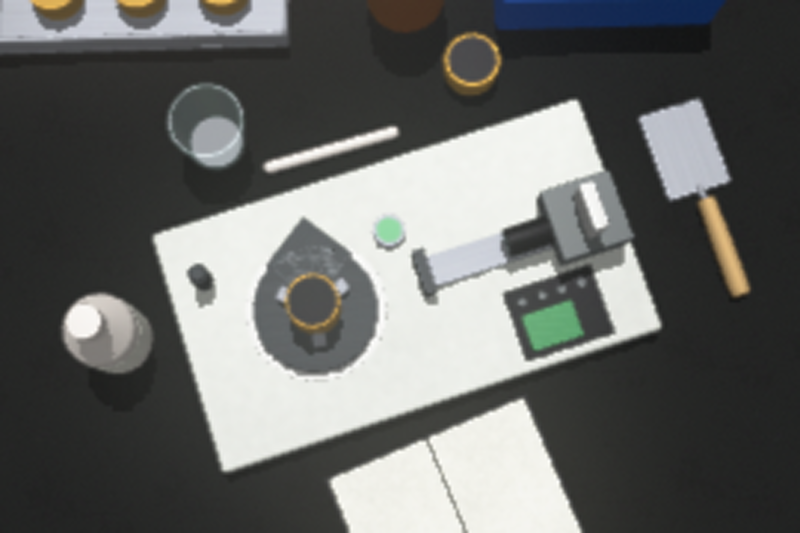

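View pics/scene1z.png

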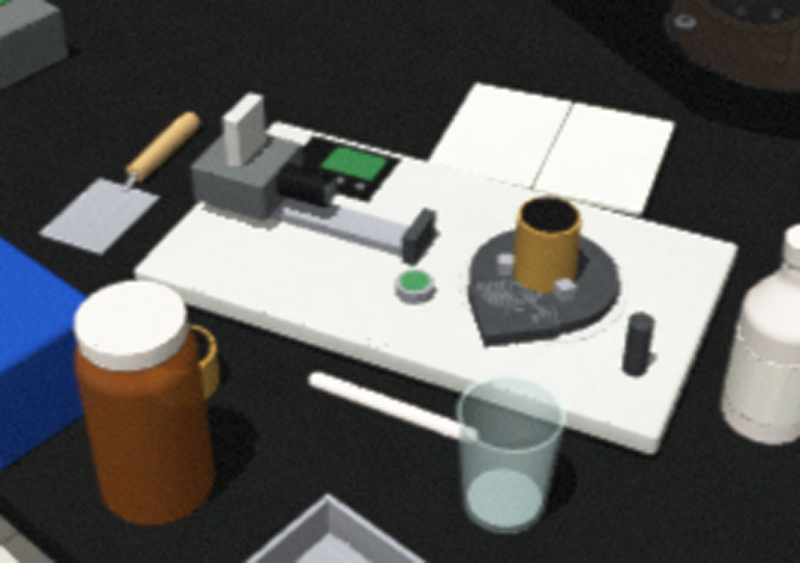

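View pics/top1.png

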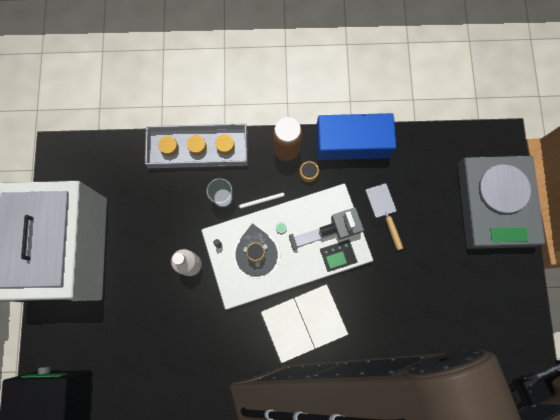

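Both views agree: the post (dark) is at the turntable's +y end, about top pixel (217,241). The green level is on the rail side at (281,228), the cup rim at (255,251), the nose tip at (252,224) and the fin at (349,217). Next I'll turn these into positions.

```bash
cat > h.py <<'E'
import numpy as np,cv2
from scipy.optimize import least_squares
def ray(p,u,v):
    f=p["image"].shape[0]/2/np.tan(np.radians(p["vertical_fov"]/2))
    d=np.array([(u-p["cx"])/f,-(v-p["cy"])/f,-1]);E=p["extrinsics"];return E[:3,3],E[:3,:3]@d
def atz(p,u,v,z):
    o,d=ray(p,u,v);return (o+d*(z-o[2])/d[2])[:2]
def proj(p,X):
    f=p["image"].shape[0]/2/np.tan(np.radians(p["vertical_fov"]/2))
    E=p["extrinsics"];c=(np.atleast_2d(X)-E[:3,3])@E[:3,:3];return np.c_[p["cx"]+f*c[:,0]/-c[:,2],p["cy"]-f*c[:,1]/-c[:,2]]
def z2(x,y,f,ox,oy): return (x+.5)/f-.5+ox,(y+.5)/f-.5+oy
E
python3 - <<'E'
from h import *
from cell import eyes
T=eyes.read_camera("top");S=eyes.read_camera("scene")
ft=800/270
t={"c1":(153,236,30),"c2":(578,100,30),"c3":(660,326,30),"c4":(223,470,30),"rim":(313,301,102),"nose":(304,219,44),"posttop":(197,270,82),"level":(389,231,42),"fin":(588,198,127)}
s={"c1":(655,452,30),"c2":(137,272,30),"c4":(736,245,30),"rim":(549,218,102),"nose":(486,343,44),"posttop":(640,320,82),"level":(415,280,42),"fin":(246,108,127)}
for n,(x,y,z) in t.items():
    a=atz(T,*z2(x,y,ft,150,150),z);b=None
    if n in s:b=atz(S,*z2(*s[n][:2],ft,140,130),z)
    print(n,a.round(1),None if b is None else b.round(1))
# segmentations
for nm,p in(("top",T),("scene",S)):
    g=p["image"].min(2)
    cv2.imwrite(f"pics/m_{nm}.png",((g>150)*255).astype(np.uint8))
E
```

```text
c1 [623.7 231.2] [637.  240.8]
c2 [ 748.9 -188.6] [ 750.  -180.5]
c3 [ 523.5 -254.4] None
c4 [398.9 164.1] [396.8 165.6]
rim [547.1  73.5] [549.2  78. ]
nose [634.   83.5] [640.4  92.1]
posttop [581.4 181.7] [580.7 184.1]
level [620.4   2. ] [619.    3.5]
fin [ 630.9 -177.5] [ 622.7 -177.3]
```

Checks hold: the base comes out 438 x 235 mm with yaw about 0.289, the turning axis from the corners is (548,74) against the measured rim (547,73.5), and the post is about 113 mm from the axis at base x 63. The nose's world angle is about 0.13 and the post's about 1.275, so the turn is about +1.14 rad. I'll move over the cup at the current height.

Call:
send_rows(
  plan="36 -33 0 0 95;36 -33 0 0 95;36 -33 0 0 95;36 -33 0 0 95;36 -33 0 0 95;36 -33 0 0 95;36 -33 0 0 95;36 -33 0 0 95",
)

```text
t: 2.3
eef_pos: [403.1, -224.4, 213.7]
tcp_rot: [3.138, -0.001, 0.369]
ft_force: [1.4, 0.3, -0.3]
opening: 1.004
```

Call:
send_rows(
  plan="36 -33 0 0 95;36 -33 0 0 95;36 -33 0 0 95;36 -33 0 0 95;36 -33 0 0 95;36 -33 0 0 95",
)

```text
t: 2.9
eef_pos: [534.7, 45.6, 215.0]
tcp_rot: [3.136, -0.004, 0.368]
ft_force: [0.2, -0.7, -0.0]
opening: 0.998
```

Call:
send_rows(
  plan="20 -20 0 0 95;0 0 0 0 95;0 0 0 0 95",
)

```text
t: 3.2
eef_pos: [547.9, 77.9, 214.6]
tcp_rot: [3.136, -0.005, 0.375]
ft_force: [0.9, -0.2, -0.3]
opening: 0.998
```

```bash
python3 - <<'E'
from h import *
from cell import eyes,env
print(env.state()["eef_pos"],env.state()["tcp_rot"])
for n,w in(("top",(150,150,270,180)),("scene",(140,90,270,190))):
    p=eyes.read_camera(n);x,y,W,H=w
    cv2.imwrite(f"pics/{n}2.png",cv2.resize(p["image"][y:y+H,x:x+W,::-1],None,fx=2.963,fy=2.963,interpolation=cv2.INTER_CUBIC))
E
```

```text
[547.92960076  77.87405079 214.62575045] [ 3.13577149 -0.00480929  0.37520561]
```

View pics/scene2.png

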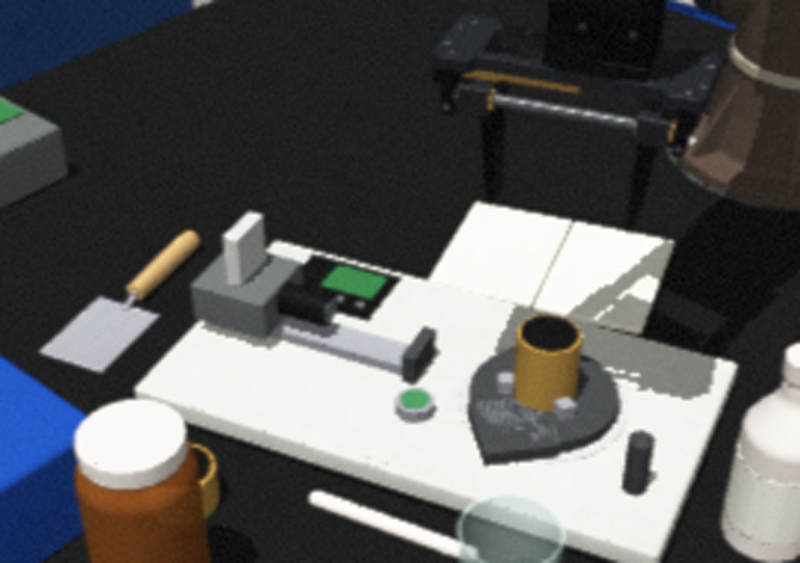

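The open gripper hangs above the cup, with fingers at about (492,165) and (640,190) in the zoomed view and the cup rim at (549,335). I'll descend 143 mm with a small sideways correction, then close.

Call:
send_rows(
  plan="-1 3 40 0 95;0 0 40 0 95;0 0 35 0 95;0 0 25 0 95;0 0 0 0 95;0 0 0 0 95",
)

```text
t: 3.9
eef_pos: [549.4, 65.6, 73.9]
tcp_rot: [3.133, -0.01, 0.364]
ft_force: [0.9, -0.1, 1.0]
opening: 0.999
```

Call:
send_rows(
  plan="2 -8 2 0 95;0 0 0 0 95;0 0 0 0 95",
)

```text
t: 4.2
eef_pos: [549.7, 73.6, 75.4]
tcp_rot: [3.132, -0.015, 0.362]
ft_force: [-0.5, 0.1, -0.6]
opening: 0.997
```

Call:
send_rows(
  plan="0 0 4 0 70;0 0 0 0 45;0 0 0 0 45;0 0 0 0 45;0 0 0 0 45;0 0 0 0 45",
)

```text
t: 4.8
eef_pos: [549.3, 75.3, 72.5]
tcp_rot: [3.134, -0.016, 0.361]
ft_force: [-10.8, 35.7, 6.8]
opening: 0.554
```

Call:
send_rows(
  plan="0 -2 0 0 45;0 0 0 0 45",
)

```text
t: 5.0
eef_pos: [548.5, 76.8, 72.5]
tcp_rot: [3.133, -0.015, 0.362]
ft_force: [1.7, -1.4, -0.1]
opening: 0.521
```

The force is gone and the jaws hold the cup (opening 0.521, 49.6 mm). Next is the turn: world-positive yaw is a negative tool roll.

Call:
send_rows(
  plan="0 0 0 -0.14 45;0 0 0 -0.14 45;0 0 0 -0.14 45;0 0 0 -0.14 45",
)

```text
t: 5.4
eef_pos: [547.6, 77.9, 72.4]
tcp_rot: [3.13, -0.009, 0.936]
ft_force: [0.0, 0.8, 2.5]
opening: 0.524
```

Call:
send_rows(
  plan="0 0 0 -0.14 45;0 0 0 -0.14 45;0 0 0 -0.14 45;0 0 0 -0.14 45;0 0 0 0 45;0 0 0 0 45",
)

```text
t: 6.0
eef_pos: [546.3, 78.3, 72.4]
tcp_rot: [3.132, -0.003, 1.516]
ft_force: [0.3, 0.1, 1.0]
opening: 0.523
```

```bash
python3 - <<'E'
from h import *
from cell import eyes,env
print(env.state()["eef_pos"],env.state()["tcp_rot"],env.state()["ft_force"])
for n,w in(("top",(150,150,270,180)),("scene",(270,160,135,95))):
    p=eyes.read_camera(n);x,y,W,H=w
    cv2.imwrite(f"pics/{n}3.png",cv2.resize(p["image"][y:y+H,x:x+W,::-1],None,fx=800/W,fy=800/W,interpolation=cv2.INTER_CUBIC))
E
```

```text
[546.33958246  78.25253838  72.35528501] [ 3.13185264e+00 -2.55171030e-03  1.51625656e+00] [0.3244507  0.0547032  0.95690693]
```

View pics/scene3.png

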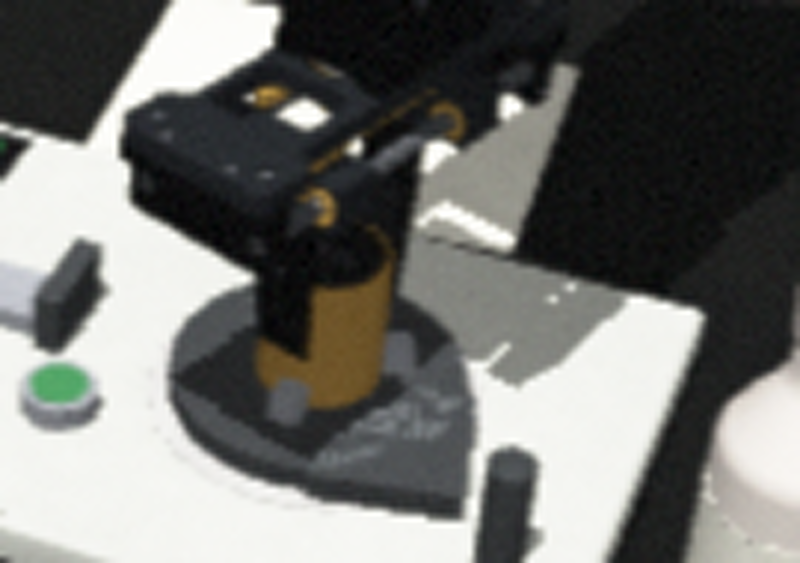

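View pics/top3.png

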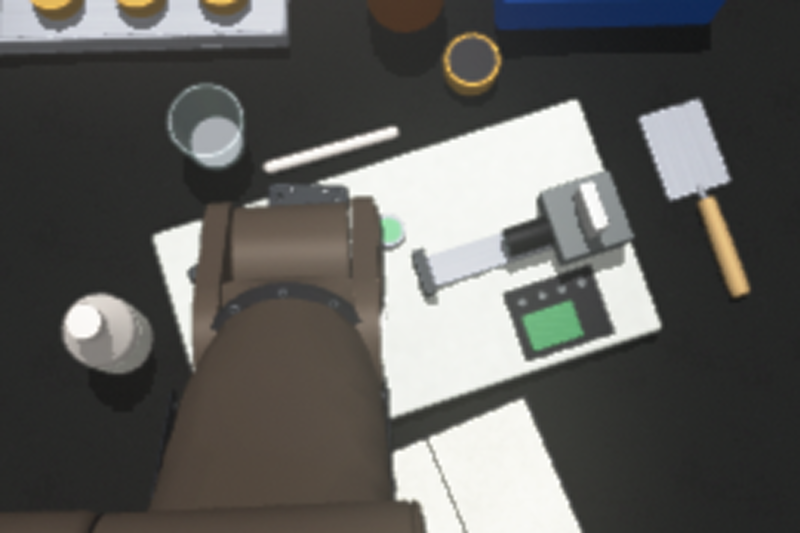

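```bash
python3 - <<'E'
from h import *
from cell import eyes
p=eyes.read_camera("scene");x,y,W,H=(270,200,90,65)
cv2.imwrite("pics/s4.png",cv2.resize(p["image"][y:y+H,x:x+W,::-1],None,fx=800/W,fy=800/W,interpolation=cv2.INTER_CUBIC))
f=800/135
c=np.array([549.2,78])
n=atz(p,*z2(465,489,f,270,160),44);q=atz(p,*z2(513,458,f,270,160),82)
for v in(n,q):d=v-c;print(v,np.hypot(*d),np.arctan2(d[1],d[0]))
# predictions: nose tip for angles and post
cc=np.array([548.5,76.5])
for a in(1.2,1.27,1.34):
    u=proj(p,[*(cc+90*np.array([np.cos(a),np.sin(a)])),44])[0];print(a,(u-[270,200])*800/90)
E
```

```text
[566.18355827 159.66552624] 83.41282532149594 1.3657541265517787
[577.88329562 183.4817204 ] 109.31205233498542 1.3052895819989927
1.2 [662.45196394 406.12859331]
1.27 [682.87324615 397.6500019 ]
1.34 [702.08344943 388.18380266]
```

View pics/s4.png

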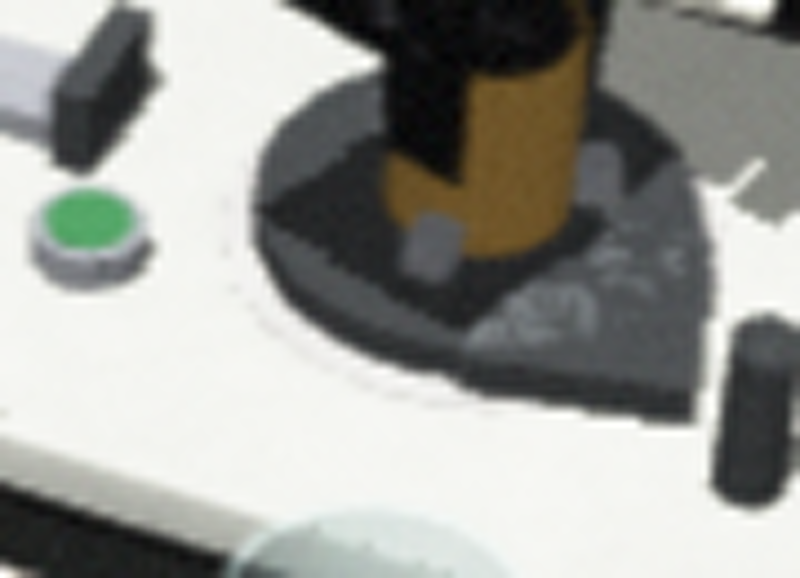

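```bash
python3 - <<'E'
from h import *
from cell import eyes,regions_of
p=eyes.read_camera("scene");f=800/90
cc=np.array([548.5,76.5])
for n,u,v,z in(("tip",695,390,44),("top",767,332,82),("foot",749,490,30)):
    q=atz(p,*z2(u,v,f,270,200),z);d=q-cc;print(n,q,np.hypot(*d),np.arctan2(d[1],d[0]))
for a in (1.2,1.25,1.3):
  X=[[*(cc+r*np.array([np.cos(a),np.sin(a)])),z] for r in(112.7,) for z in(82,30)]
  print(a,((proj(p,X)-[270,200])*f).round(0).tolist())
E
```

```text
tip [570.26993887 161.59980079] 87.8402318568002 1.3203507844005395
top [578.41530546 183.04550959] 110.66558233656626 1.2970691981204174
foot [578.22020793 184.87372008] 112.37505934529258 1.3031385445295294
1.2 [[733.0, 348.0], [709.0, 503.0]]
1.25 [[752.0, 341.0], [727.0, 496.0]]
1.3 [[770.0, 332.0], [745.0, 487.0]]
```

In the scene camera the nose is at 1.32 rad and the post at 1.30. In the top camera they are 1.264 and 1.270. Both agree within 0.02 rad (about 2 mm at the post), so the nose is aligned. I'll release and rise.

Call:
send_rows(
  plan="0 0 0 0 70;0 0 0 0 95;0 0 0 0 95;0 0 0 0 95;0 0 -30 0 95;0 0 -40 0 95;0 0 -40 0 95;0 0 -15 0 95",
)

```text
t: 7.0
eef_pos: [544.1, 77.8, 198.8]
tcp_rot: [3.137, -0.002, 1.515]
ft_force: [-0.6, -0.4, -0.5]
opening: 0.996
```

Call:
send_rows(
  plan="-27 10 0 0.14 95;-26 14 0 0.14 95;-23 18 0 0.14 95;-21 21 0 0.14 95;-18 23 0 0.14 95;-14 26 0 0.14 95;-11 27 0 0.14 95;-7 29 0 0.14 95",
)

```text
t: 7.8
eef_pos: [613.6, -152.4, 203.8]
tcp_rot: [3.138, -0.012, 0.357]
ft_force: [0.2, 0.1, 0.6]
opening: 0.998
```

```bash
python3 - <<'E'
from h import *
from cell import eyes,env
print(env.state()["eef_pos"],env.state()["tcp_rot"],env.state()["ft_force"])
for n,w in(("top",(150,150,270,180)),("scene",(190,130,180,125))):
    p=eyes.read_camera(n);x,y,W,H=w
    cv2.imwrite(f"pics/{n}5.png",cv2.resize(p["image"][y:y+H,x:x+W,::-1],None,fx=800/W,fy=800/W,interpolation=cv2.INTER_CUBIC))
E
```

```text
[ 613.5584666  -152.37054104  203.80735945] [ 3.13844032 -0.01166295  0.35725171] [0.16402348 0.07934344 0.60572774]
```

View pics/scene5.png

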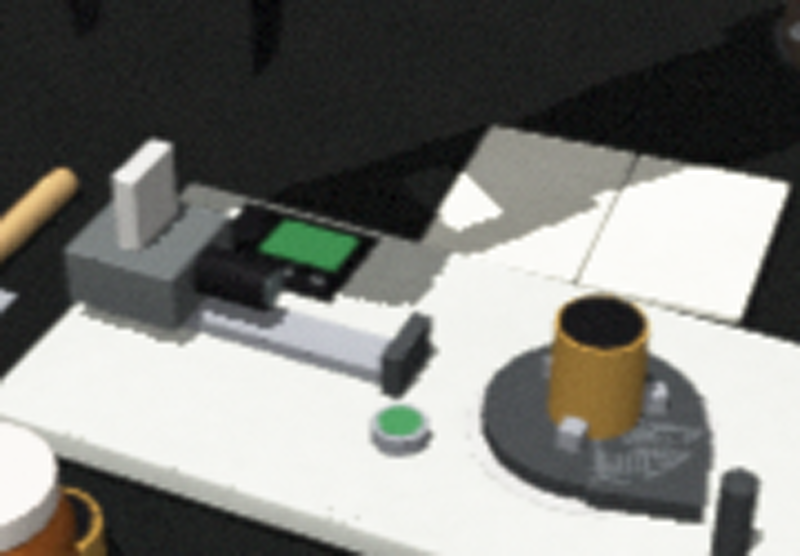

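View pics/top5.png

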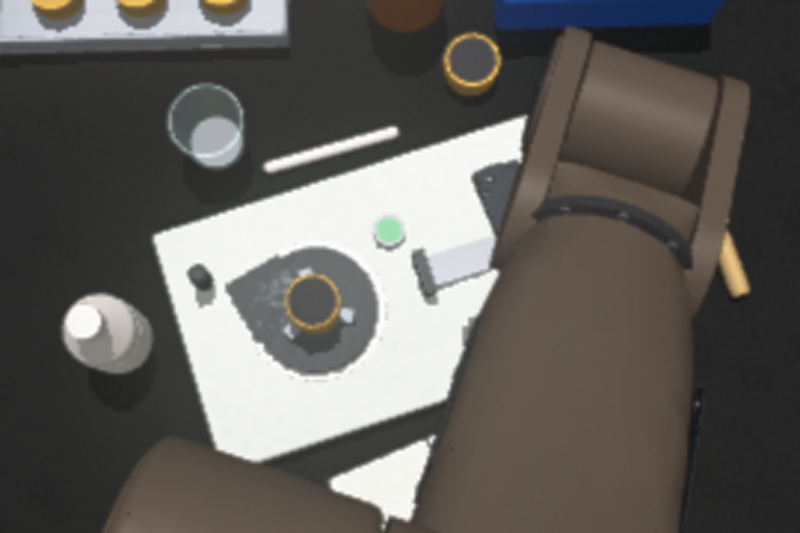

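```bash
python3 - <<'E'
from h import *
from cell import eyes
T=eyes.read_camera("top");f=800/270
c=atz(T,*z2(313,301,f,150,150),102)
for n,u,v,z in(("tip",227,287,44),("post",198,270,82),("foot",206,286,30)):
    q=atz(T,*z2(u,v,f,150,150),z);d=q-c;print(n,q,np.hypot(*d),np.arctan2(d[1],d[0]))
E
```

```text
tip [569.97382301 157.99267154] 87.49931405903332 1.3063478789762968
post [581.34644552 180.76026066] 112.5602515841293 1.261678262126702
foot [573.40732204 179.7676876 ] 109.44062280753643 1.3280723001569816
```

After release, the top view gives the nose at 1.306 and the post at about 1.28 (2–3 mm), which is fine. Next I'll line up over the fin.

Call:
send_rows(
  plan="2 25 0 0.07 95;0 0 0 0 95;0 0 0 0 95",
)

```text
t: 8.25
eef_pos: [623.6, -173.4, 203.2]
tcp_rot: [3.141, -0.011, 0.296]
ft_force: [-0.0, 0.1, -0.2]
opening: 1.002
```

Call:
send_rows(
  plan="0 0 40 0 95;0 0 35 0 95;0 0 20 0 95;0 0 10 0 95;0 0 0 0 95",
)

```text
t: 8.75
eef_pos: [624.4, -167.8, 97.1]
tcp_rot: [3.139, -0.013, 0.309]
ft_force: [0.0, 0.1, -0.4]
opening: 0.997
```

```bash
python3 - <<'E'
from h import *
from cell import eyes,env
print(env.state()["eef_pos"],env.state()["tcp_rot"],env.state()["ft_force"])
for n,w in(("scene",(170,110,180,125)),):
    p=eyes.read_camera(n);x,y,W,H=w
    cv2.imwrite(f"pics/{n}6.png",cv2.resize(p["image"][y:y+H,x:x+W,::-1],None,fx=800/W,fy=800/W,interpolation=cv2.INTER_CUBIC))
E
```

```text
[ 624.38097874 -167.76470763   97.06990328] [ 3.13924535 -0.0129629   0.3087523 ] [ 0.04509721  0.1431804  -0.43004523]
```

View pics/scene6.png

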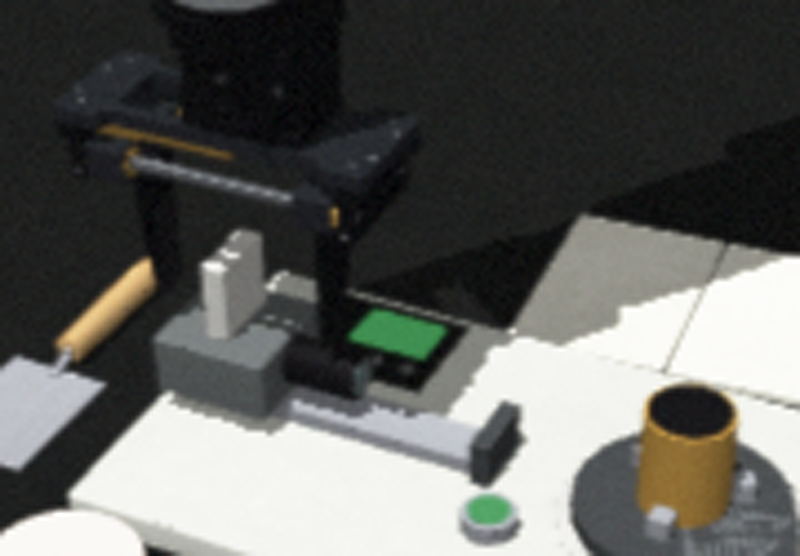

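The fin (pixel (235,285)) stands between the two fingers ((165,250) and (333,290)). I'll centre on it and close.

Call:
send_rows(
  plan="0 7 2 0.02 60;0 0 0 0 30;0 0 0 0 10;0 0 0 0 10;0 0 0 0 10;0 0 0 0 10",
)

```text
t: 9.4
eef_pos: [628.7, -175.6, 100.5]
tcp_rot: [3.135, -0.019, 0.288]
ft_force: [0.1, 0.3, 0.3]
opening: 0.553
```

Call:
send_rows(
  plan="0 0 0 0 10;0 0 0 0 10;0 0 0 0 10;0 0 0 0 10",
)

```text
t: 9.8
eef_pos: [628.7, -175.5, 100.6]
tcp_rot: [3.135, -0.019, 0.288]
ft_force: [-0.4, -1.0, -0.0]
opening: 0.217
```

Call:
send_rows(
  plan="0 0 0 0 10;0 0 0 0 10;0 0 0 0 10",
)

```text
t: 10.1
eef_pos: [628.7, -175.8, 100.6]
tcp_rot: [3.135, -0.019, 0.288]
ft_force: [0.6, -1.5, 0.8]
opening: 0.146
```

Fin gripped (13.9 mm opening). Base +y is tool −y, so I slide that way and watch the force.

Call:
send_rows(
  plan="0 -15 0 0 10;0 -15 0 0 10;0 -15 0 0 10;0 -15 0 0 10;0 0 0 0 10",
)

```text
t: 10.6
eef_pos: [610.4, -114.3, 100.6]
tcp_rot: [3.134, -0.02, 0.288]
ft_force: [-0.4, 1.5, -0.1]
opening: 0.145
```

Call:
send_rows(
  plan="0 -10 0 0 10;0 -10 0 0 10;0 -5 0 0 10;0 0 0 0 10",
)

```text
t: 11.0
eef_pos: [602.5, -88.0, 100.5]
tcp_rot: [3.134, -0.019, 0.289]
ft_force: [0.1, -1.1, 2.3]
opening: 0.148
```

```bash
python3 - <<'E'
from h import *
from cell import eyes,env
for n,w in(("scene",(170,110,180,125)),):
    p=eyes.read_camera(n);x,y,W,H=w
    cv2.imwrite(f"pics/{n}7.png",cv2.resize(p["image"][y:y+H,x:x+W,::-1],None,fx=800/W,fy=800/W,interpolation=cv2.INTER_CUBIC))
E
```

```text
(no output)
```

View pics/scene7.png

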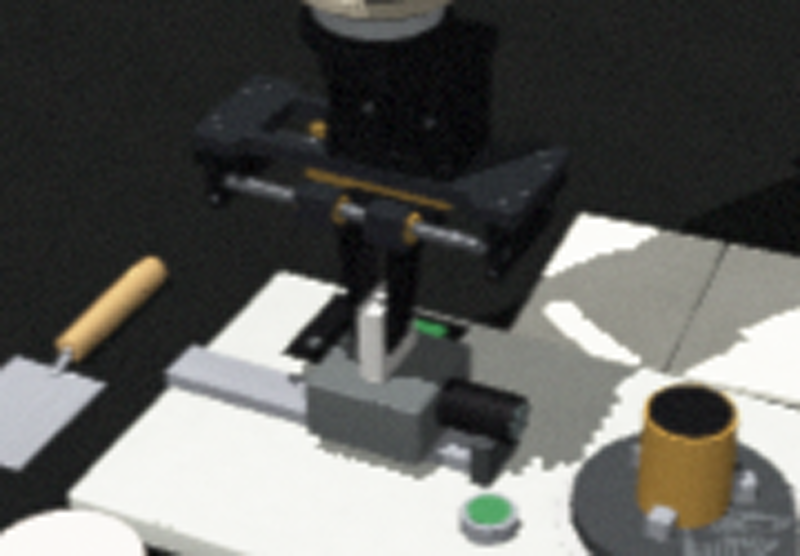

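The carriage moves with the gripper. It has gone about 92 mm, and a short gap of rail remains before the stop at (490,455).

Call:
send_rows(
  plan="0 -6 0 0 10;0 -5 0 0 10;0 -4 0 0 10;0 0 0 0 10",
)

```text
t: 11.45
eef_pos: [598.2, -73.4, 100.5]
tcp_rot: [3.134, -0.019, 0.288]
ft_force: [-1.6, 1.0, 3.9]
opening: 0.141
```

Call:
send_rows(
  plan="0 -4 0 0 10;0 -4 0 0 10;0 0 0 0 10",
)

```text
t: 11.75
eef_pos: [595.9, -65.7, 100.5]
tcp_rot: [3.133, -0.02, 0.288]
ft_force: [0.0, -4.3, 1.3]
opening: 0.145
```

Call:
send_rows(
  plan="0 -3 0 0 10;0 0 0 0 10",
)

```text
t: 11.95
eef_pos: [595.9, -66.0, 100.5]
tcp_rot: [3.127, -0.021, 0.288]
ft_force: [-1.2, 2.3, 3.8]
opening: 0.146
```

Call:
send_rows(
  plan="0 -2 0 0 10;0 0 0 0 10",
)

```text
t: 12.15
eef_pos: [595.9, -65.9, 100.5]
tcp_rot: [3.124, -0.021, 0.288]
ft_force: [-1.9, 2.0, 5.3]
opening: 0.144
```

Call:
send_rows(
  plan="0 -6 0 0 10;0 0 0 0 10",
)

```text
t: 12.35
eef_pos: [596.2, -66.4, 100.4]
tcp_rot: [3.114, -0.024, 0.289]
ft_force: [-2.4, 2.5, 4.8]
opening: 0.152
```

```bash
python3 - <<'E'
from h import *
from cell import eyes,env
print(env.state())
for n,w in(("scene",(230,130,120,85)),):
    p=eyes.read_camera(n);x,y,W,H=w
    cv2.imwrite(f"pics/{n}8.png",cv2.resize(p["image"][y:y+H,x:x+W,::-1],None,fx=800/W,fy=800/W,interpolation=cv2.INTER_CUBIC))
E
```

```text
{'t': 12.35, 'joints': array([-0.21521909,  0.57858505,  1.7577329 , -0.01820221,  0.77141661,
        1.07992931]), 'qvel': array([-0.01905491,  0.00435741, -0.00970725, -0.02429945, -0.00961493,
       -0.00537259]), 'tau': array([ -2.34762914, -58.80358815, -20.78005493,  -1.55987274,
        -1.36903167,   0.09096188]), 'eef_pos': array([596.15908206, -66.39814723, 100.43993565]), 'tcp_rot': array([ 3.11409066, -0.02359498,  0.28880734]), 'ft_force': array([-2.36047812,  2.48295751,  4.75824199]), 'moment': array([1.07607226, 0.50697381, 0.04637213]), 'opening': 0.15236230346099025}
```

View pics/scene8.png

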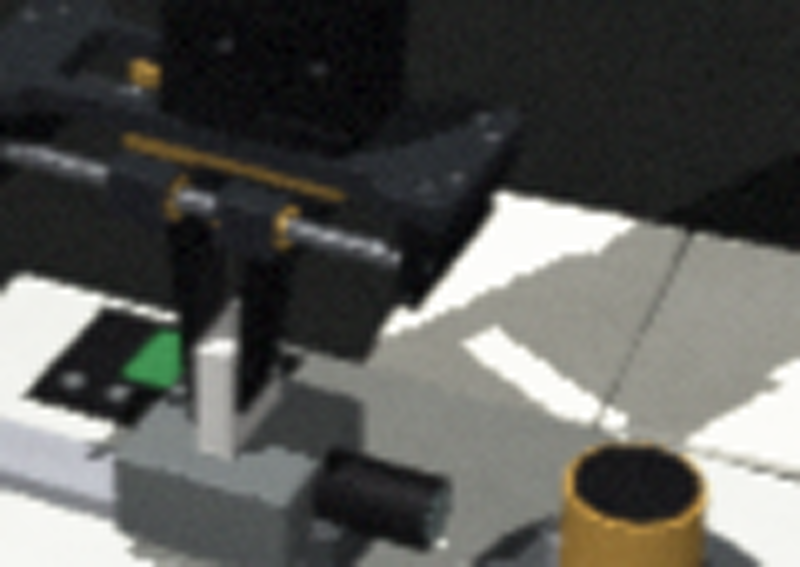

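```bash
python3 - <<'E'
from h import *
from cell import eyes,env
p=eyes.read_camera("scene");x,y,W,H=235,180,90,62
cv2.imwrite(f"pics/s9.png",cv2.resize(p["image"][y:y+H,x:x+W,::-1],None,fx=800/W,fy=800/W,interpolation=cv2.INTER_CUBIC))
E
```

```text
(no output)
```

View pics/s9.png

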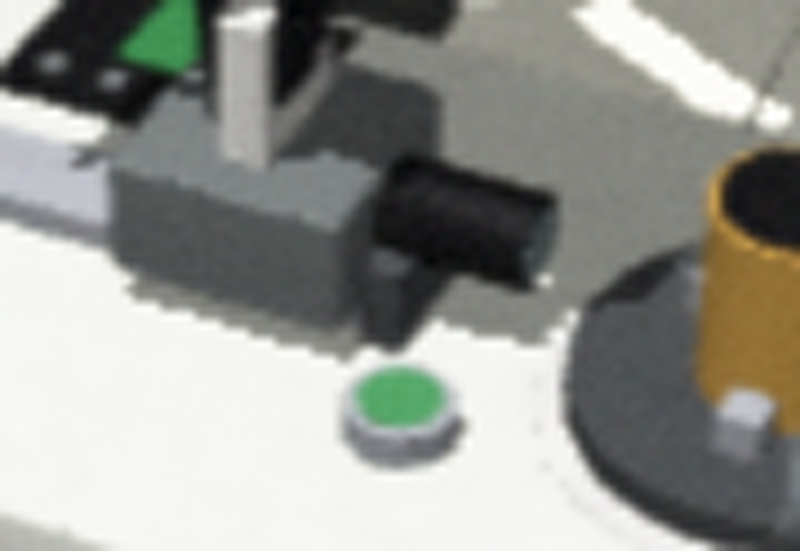

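The carriage face is against the dark stop block (390,300), and three further pushes gave no advance. I'll release and rise.

Call:
send_rows(
  plan="0 0 0 0 30;0 0 0 0 60;0 0 0 0 95;0 0 0 0 95;0 0 0 0 95;0 0 0 0 95;0 0 0 0 95;0 0 0 0 95",
)

```text
t: 13.25
eef_pos: [595.6, -63.1, 99.7]
tcp_rot: [3.117, -0.023, 0.29]
ft_force: [0.1, 0.5, -0.2]
opening: 0.765
```

Call:
send_rows(
  plan="0 0 -25 0 95;0 0 -35 0 95;0 0 -35 0 95;0 0 -25 0 95;0 0 0 0 95",
)

```text
t: 13.75
eef_pos: [591.6, -61.0, 223.0]
tcp_rot: [3.118, -0.021, 0.29]
ft_force: [1.0, 0.4, -0.4]
opening: 0.998
```

Call:
send_rows(
  plan="0 40 0 0 95;0 45 0 0 95;0 45 0 0 95;0 45 0 0 95;0 45 0 0 95;0 45 0 0 95;0 45 0 0 95;0 0 0 0 95",
)

```text
t: 14.55
eef_pos: [681.5, -367.9, 222.2]
tcp_rot: [3.123, -0.016, 0.293]
ft_force: [0.3, 0.5, 0.6]
opening: 1.001
```

```bash
python3 - <<'E'
from h import *
from cell import eyes,env
print(env.state()["eef_pos"],env.state()["ft_force"])
for n,w in(("top",(150,150,270,180)),("scene",(220,165,150,105))):
    p=eyes.read_camera(n);x,y,W,H=w
    cv2.imwrite(f"pics/{n}10.png",cv2.resize(p["image"][y:y+H,x:x+W,::-1],None,fx=800/W,fy=800/W,interpolation=cv2.INTER_CUBIC))
E
```

```text
[ 681.50683051 -367.88541804  222.15873951] [0.28296774 0.47923896 0.63359428]
```

View pics/scene10.png

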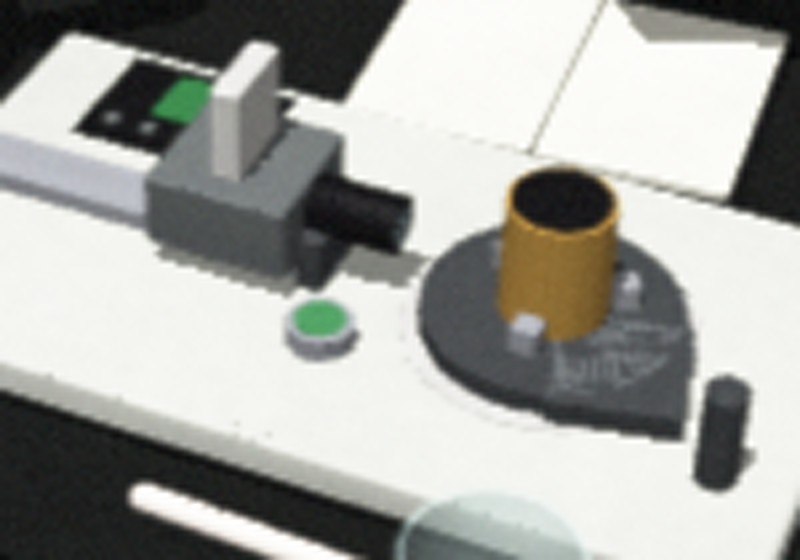

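View pics/top10.png

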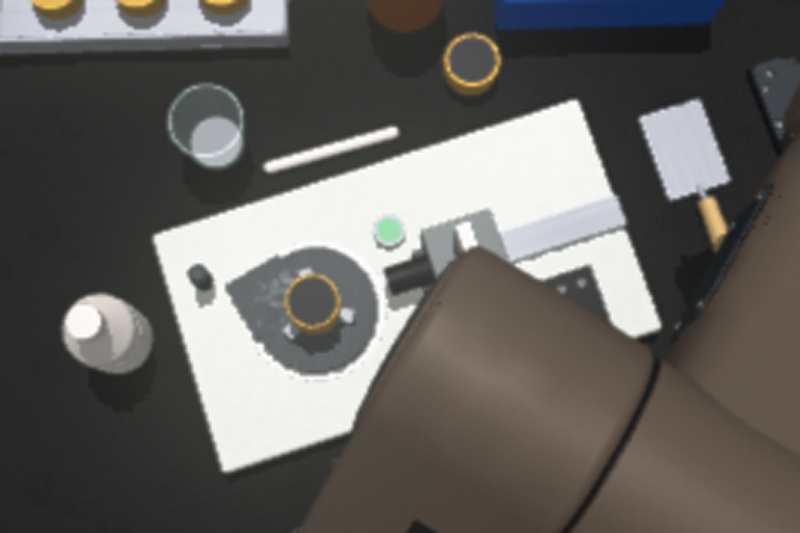

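```bash
python3 - <<'E'
from h import *
from cell import eyes,env
p=eyes.read_camera("scene");x,y,W,H=235,175,60,45
cv2.imwrite(f"pics/s11.png",cv2.resize(p["image"][y:y+H,x:x+W,::-1],None,fx=800/W,fy=800/W,interpolation=cv2.INTER_CUBIC))
th=.289;o=np.array([574,-11]);R=np.array([[np.cos(th),np.sin(th)],[-np.sin(th),np.cos(th)]])
f=800/150
for n,u,v,z in(("fin now",247,68,127),("carr front near-left corner top",284,223,80),("carr front far corner top",343,143,80)):
    print(n,R@(atz(p,*z2(u,v,f,220,165),z)-o))
f=800/270
print("fin0",R@(atz(p,*z2(246,108,f,140,130),127)-o))
E
```

```text
fin now [ -2.0631961  -57.70622081]
carr front near-left corner top [ 36.81002851 -21.6465931 ]
carr front far corner top [-27.82577986 -22.06583655]
fin0 [  -0.75350042 -173.26817111]
```

View pics/s11.png

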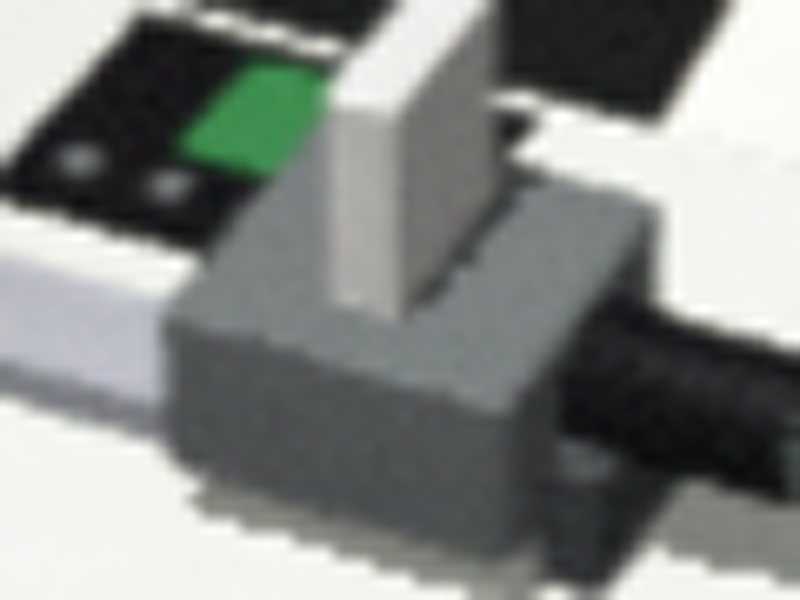

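```bash
python3 - <<'E'
from h import *
from cell import eyes,env
p=eyes.read_camera("scene");T=eyes.read_camera("top")
im=cv2.imread("pics/scene1.png")[190:225,260:305];cv2.imwrite("pics/s12.png",cv2.resize(im,None,fx=16,fy=16,interpolation=cv2.INTER_CUBIC))
th=.289;o=np.array([574,-11]);R=np.array([[np.cos(th),np.sin(th)],[-np.sin(th),np.cos(th)]])
f=800/270
for u,v in((404,257),(419,263)): print(R@(atz(p,*z2(u,v,f,140,130),30)-o))
E
```

```text
[ 11.7393387  -24.69832099]
[ 13.56146929 -10.36820527]
```

View pics/s12.png

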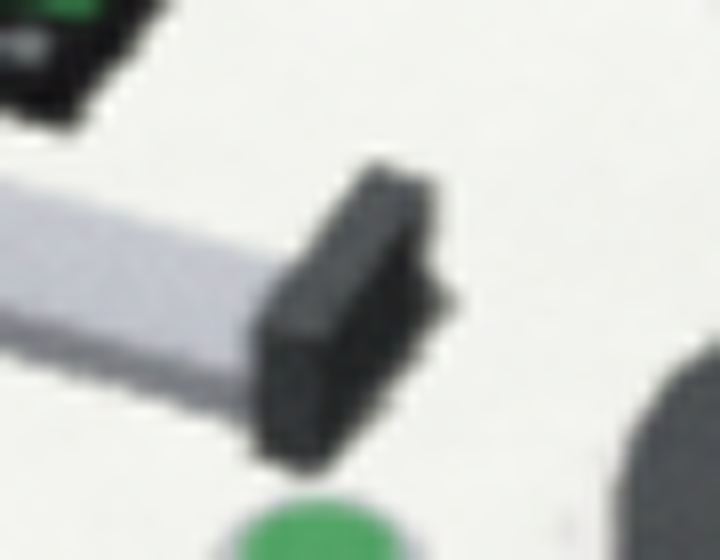

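The carriage front (base y −22) is at the stop's face (−24.7 ± 3 mm), with no visible gap. The fin's shift in the images (115.5 mm) matches the gripper's travel to the hard stop, so there was no rebound. The nose tip is still at the same pixels, (227,287) in the zoomed top view, and the loose things are where they were. Handing in.

```bash
python3 -c "
from cell import job_done
print(job_done())"
```

```text
the job is handed in; nothing more can be done
None
```

The nose now points at the post and the carriage is against its end stop. The job is handed in at about 15 s of the 51 s allowed, with no verdict reported.

**What I did:** I gripped the cup and twisted the turntable about +1.15 rad. Then I gripped the carriage's fin and slid it about 115 mm, until three further pushes moved it no more. I released it and moved the arm clear.

**Last checks:**
- **Nose:** the two cameras put it about 0.02 rad past the post's direction, roughly 2–3 mm at the post against the 10 mm allowed. In the top view, the post's direction came out at 1.26 rad from its top and 1.33 rad from its foot, either side of the nose's 1.31 rad. The tip was at the same pixels after the carriage move.
- **Carriage:** the front face measures at base y −22 mm and the stop's face at −24.7 mm. That is flush within my reading error of about 3 mm, with no visible gap. The fin's shift in the pictures (115.5 mm) matches the gripper's travel, so it did not spring back.
- **Carriage force:** the wrist force stayed at only a few newtons at the stop, so the evidence for contact is that the carriage stopped advancing while the tool tilted slightly.
- **Loose things:** they look unmoved. The spatula's handle was partly hidden by the arm in the last top view.

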